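Click the seal's pocket round to the pointer

ROBOT

A 6-joint arm with a two-finger parallel gripper is mounted at the origin on the work surface. World frame = base frame: x ahead of the robot, y to its left, z up, the work surface at z = 0. Lengths are in m, angles in degrees, forces in N, time in s.
With the tool pointing down it reaches from about 0.25 to 0.725 m from the base axis. Payload 9.7 kg.
Tool frame: the origin (TCP) lies midway between the tips of the shut fingers; the grasp point (between the pads) lies 19 mm behind it; z points along the fingers, y is the line along which they close (so a half turn about z gives the same grasp; the last joint's range is limited). The gripper opens to 85 mm and grips with 20 to 120 N. Pads are 22 mm wide; open, the fingers measure 114 mm over their backs; the gripper's body (76 mm by 85 mm) begins 54 mm behind the grasp point. The pads swing forward as they close: fully open they stand 13 mm farther back than shut.
Start: joints at [-64.744, 4.979, 10.078, 95.1, 0, 90], TCP at [0.235, -0.497, 0.231] pointing down, gripper open.
Joint ranges: [-179.16, 179.16], [-48.56, 103.87], [-65.8, 70.77], [-126.05, 130.52], [-82.76, 87.17], [-180, 180]. Speed limits (degrees/s): [127.2, 127.2, 147.25, 180, 180, 180].

INTERFACE

Orientations are given as [roll, pitch, yaw] about the fixed x, y, z axes, in that order (R = Rz(yaw) Ry(pitch) Rx(roll)).
In Python, from workcell import bot gives the robot as it stands.
- The arm moves only by the shell command python3 -m crank 'ROWS' [FORCE]. ROWS is JSON, a list of rows, each an object with "gripper": the finger opening in mm, from 0 to 85.4; "travel": the shift along the tool's x, y, z in mm, a list of three; "twist": the turn, a rotation vector about the tool's x, y, z in rad, a list of three. In form: [{"gripper": gripper, "travel": [tx, ty, tz], "twist": [rx, ry, rz]}, ...]. A call has 1 to 12 rows; each row shifts and turns the commanded pose from where the row before left it, along the tool's axes as they then stand; what a row does not reach is not made up. A row lasts 1/8 s, in which the tool goes at most 62.5 mm and 10.7 degrees, less where a joint would pass 70% of its speed; a pose out of reach is approached as far as the arm can. A call is refused whole if a number of a shift passes 62.5 or a number of a turn 0.188, either way. A call with a gripper value outside its range is refused whole. The fingers move at their own pace and stop on an object; FORCE is the grip in N (left out, the last holds). Time passes only in rows, so rows that do not move let the fingers close. It gives the time, the measured TCP pose, the force, the opening and the grip force at its end, in the units of the state.
- bot.get_obs(): the state, without advancing time (a new reading comes with each control period).
- bot.camera(name): name is "scene" or "top" or "wrist"; returns the picture (480x640x3 uint8, red, green, blue); there is no depth.
- bot.calibration(name): a dict with "vfov" (degrees; the focal length in pixels is half the picture's height over the tangent of half this angle, whatever the lens; pixels are square), "cx", "cy" (the principal point, pixels), "camera_from_world" (4x4, takes a point from world to camera coordinates). Camera axes: x right, y down, z forward; pixel columns grow to the right and rows downward; lengths in m; the calibration is good to about 2 mm. A picture is of the moment at which its call begins: read the wrist's pose just before it. calibration takes no time and is no camera call; for the wrist camera it gives the pose at the moment of the call.
- bot.job_done(): hands the job in; it is judged then, once.
The state is a dict: "time": time; "q": joint angles; "qd": joint speeds; "joint_efforts": joint torques, N m; "ee_pos": TCP position; "tcp_rot": TCP orientation; "wrist_force": force on the tool from outside, world axes, zero at the start; "torque": the same for the moment, N m; "opening": finger opening in m; "grasp_force": force on a finger pad.
Only numpy, scipy, OpenCV 4.12 (cv2) and the standard library are available. Lean on these libraries where they do the work, as an engineer would, in place of code of your own. Each camera call takes 0.05 s, during which the arm holds its last target. There are 200 camera calls.

TASK

The blender is being put back together. Turn the bamboo turntable (an upright post near its rim serves as the handle) until the pocket that holds the flat ring-shaped silicone seal clicks in at the steel pointer, then let go. Do not touch the seal itself with the gripper.

Things in the scene. Friction and masses are not known exactly. Their poses are not given: they have to be found in the camera images.
- turntable: Bamboo disc, 300 mm across, top face 34 mm above the counter, free to turn up to 3 rad either way. Origin on its vertical axis, 22 mm above the counter; z up, x towards the post. Three round pockets (rims 80 mm across, 10 mm high) centred 85 mm from the axis at 0, +120, -120 degrees from x: a clear lid at 0, the seal and a steel measuring cup in the others, either way round; all lower than 66 mm.
- post (a point): The turntable's grip: upright round dark-wood post, 20 mm in diameter, 137 mm from the turning axis, from 34 to 106 mm above the counter. This point is on its centre line, 82 mm above the counter, and goes round with the disc.
- seal: Flat silicone ring, 64 mm across outside, 44 mm inside, 8 mm thick, lying in a pocket (up to 4 mm off its centre) and riding with the turntable. Origin at the centre of its underside, z up.
- spot (a point): Place of a pocket's centre when clicked in, 85 mm from the axis towards the pointer: a steel upright outside the rim on the robot's side, 50 mm high, with an arrow tip 15 mm over the rim. A hidden sprung roller stops each pocket there: it draws the disc in from about 8 degrees off; getting in takes about 2 N at the post from 19 degrees off. Elsewhere light friction holds the disc.
Not all that is in view belongs to the job. There is more than one size of the seal; the job needs the middle-sized.

How it is judged:
By the outcome, as a careful person would: the job done as asked, in the order asked, and still so for the second after the job is handed in, with the robot touching nothing.
It also fails if it takes over 38 s, if anything falls off the work surface, if the arm or the gripper's body presses on something with over 40 N, if the wrist force passes 120 N, or if a joint passes its speed limit or range.

## Working session

There is one attempt and no reset: what is moved stays moved. The work goes in short steps, Python scripts to look and compute and a shell command to move; the robot and the scene stay as the last step left them, time stands still between calls to the robot, and variables do not carry over. Pictures are saved under pics/ and viewed, at most 10 in all, crops included, and the job is handed in when it is done.

```bash
mkdir -p pics; cat > h.py <<'E'
import numpy as np, cv2
from workcell import bot
def cal(n):
    c=bot.calibration(n); f=240/np.tan(np.radians(c["vfov"]/2)); return f,c["cx"],c["cy"],np.array(c["camera_from_world"])
def ray(n,u,v,z):
    f,cx,cy,T=cal(n); R=T[:3,:3];o=-R.T@T[:3,3]; d=R.T@np.array([(u-cx)/f,(v-cy)/f,1]); return o+d*(z-o[2])/d[2]
def proj(n,p):
    f,cx,cy,T=cal(n); q=T[:3,:3]@np.array(p)+T[:3,3]; return q[:2]/q[2]*f+[cx,cy]
E
python3 - <<'E'
from h import *
for n in("top","scene"):
    cv2.imwrite(f"pics/{n}0.png",bot.camera(n)[:,:,::-1]); print(bot.calibration(n))
print(bot.get_obs())
E
```

```text
{'vfov': 50.714766907332645, 'cx': 317.9261720392024, 'cy': 235.53041937472113, 'camera_from_world': array([[ 1.60757920e-02, -9.99870771e-01, -1.05310937e-04,
         8.05999937e-02],
       [-9.78484607e-01, -1.57102806e-02, -2.05720835e-01,
         5.54704800e-01],
       [ 2.05692595e-01,  3.41017048e-03, -9.78610713e-01,
         6.84738859e-01],
       [ 0.00000000e+00,  0.00000000e+00,  0.00000000e+00,
         1.00000000e+00]])}
{'vfov': 43.62997525443743, 'cx': 318.69116468082046, 'cy': 240.08905143199067, 'camera_from_world': array([[ 0.09986585,  0.99499535, -0.0033275 , -0.11585462],
       [ 0.66527458, -0.06925842, -0.74337945, -0.28999787],
       [-0.73988955,  0.07202452, -0.66886167,  1.24671602],
       [ 0.        ,  0.        ,  0.        ,  1.        ]])}
{'time': 0.1, 'q': array([-6.47440391e+01,  5.00754606e+00,  1.00398743e+01,  9.51012181e+01,
        2.61915619e-04,  8.99998270e+01]), 'qd': array([0.12043177, 0.02307228, 0.15754924, 0.04699011, 0.02705749,
       0.01959098]), 'joint_efforts': array([ 3.90326131e-04, -5.21560514e+01,  4.65652907e+01,  1.60229841e-02,
        5.52224617e-05,  8.02276048e-06]), 'ee_pos': array([ 0.23457472, -0.49723243,  0.23066573]), 'tcp_rot': array([-1.79931110e+02, -2.62123479e-04,  2.52561337e+01]), 'wrist_force': array([ 1.04465837, -0.68325001, -0.9053729 ]), 'torque': array([-0.03413576,  0.01042241, -0.02157604]), 'grasp_force': 0.0, 'opening': 0.08539551808075001}
```

View pics/top0.png

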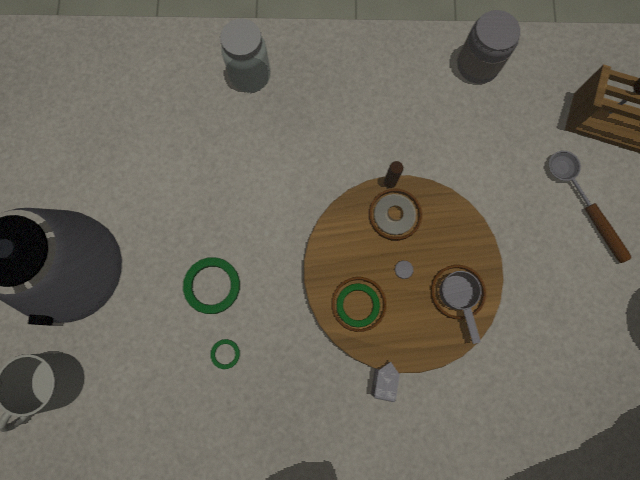

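View pics/scene0.png

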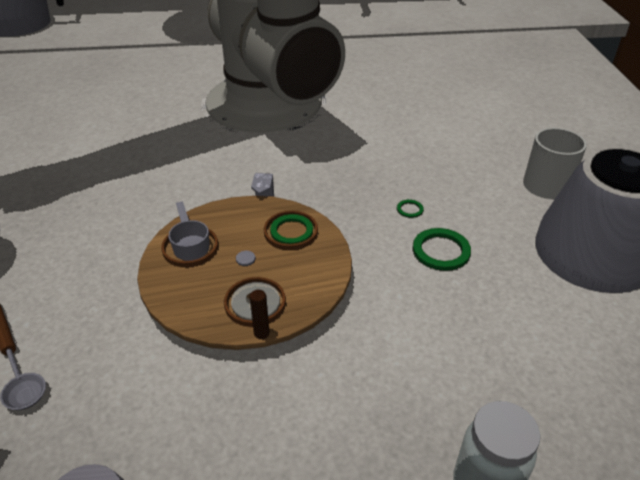

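The top view shows the turntable hub at (404,270), the post at about (394,172), the lid at (395,215), the cup at (459,292) and the pointer tip at about (388,364).

Candidates for the seal:
- Ring in a pocket at (358,305).
- Large loose ring at (211,286).
- Small loose ring at (225,354).

I choose the pocket ring, since it is middle-sized and riding on the turntable. I'll check its size next.

```bash
python3 - <<'E'
from h import *
im=cv2.imread("pics/top0.png")
c=ray("top",404,270,.036)
print("hub",c)
hsv=cv2.cvtColor(im,cv2.COLOR_BGR2HSV); m=cv2.inRange(hsv,(50,120,40),(80,255,255))
n,l,s,ce=cv2.connectedComponentsWithStats(m)
for i in range(1,n):
    if s[i,4]>60:
        x,y,w,h,_=s[i]; z=.042 if i and 300<x<400 else .008
        a=ray("top",x,y+h/2,z);b=ray("top",x+w,y+h/2,z); print(ce[i],"diam",np.linalg.norm(a-b),"pos",(a+b)/2)
# rim ellipse fit for centre
P=[ray("top",u,v,.034) for u,v in((304,266),(503,272),(405,372),(330,334),(474,202),(330,205),(474,340))]
P=np.array(P)[:,:2]; A=np.c_[2*P,np.ones(len(P))]; r=np.linalg.lstsq(A,(P**2).sum(1),rcond=None)[0]; print("rim c",r[:2],"R",np.sqrt(r[2]+r[:2]@r[:2]))
for nm,u,v,z in(("post top",395,166,.106),("lid",395,215,.044),("cup pocket",458,291,.044),("seal pocket",358,304,.044),("tip",388,363,.05),("tip34",388,363,.034)):
    p=ray("top",u,v,z); d=p[:2]-r[:2]; print(nm,p,np.hypot(*d),np.degrees(np.arctan2(d[1],d[0])))
b=cv2.resize(im[150:410,290:520],None,fx=2.2,fy=2.2,interpolation=cv2.INTER_CUBIC); cv2.imwrite("pics/crop.png",b)
E
```

```text
hub [ 0.50753058 -0.03936704  0.036     ]
[210.69817579 285.51824212] diam 0.08438142347824937 pos [0.48204777 0.25165745 0.008     ]
[357.65271967 305.06415621] diam 0.06258122308239536 pos [0.45353647 0.02883967 0.042     ]
[224.45547945 353.88356164] diam 0.04179350968724901 pos [0.38012211 0.22544046 0.008     ]
rim c [ 0.51174668 -0.0394556 ] R 0.14816975326970122
post top [ 0.64503497 -0.01765507  0.106     ] 0.13505936438695287 9.289003414861025
lid [ 0.58967737 -0.02603653  0.044     ] 0.07907757652436201 9.770090041612297
cup pocket [ 0.47675275 -0.11626011  0.044     ] 0.08440087378876053 -114.49511926409713
seal pocket [0.45554583 0.02972137 0.044     ] 0.08912905732376274 129.09114357975366
tip [ 0.37328166 -0.01200391  0.05      ] 0.14116004406972452 168.78611084913248
tip34 [ 0.37268571 -0.01416072  0.034     ] 0.14134278814457568 169.69073928606812
```

View pics/crop.png

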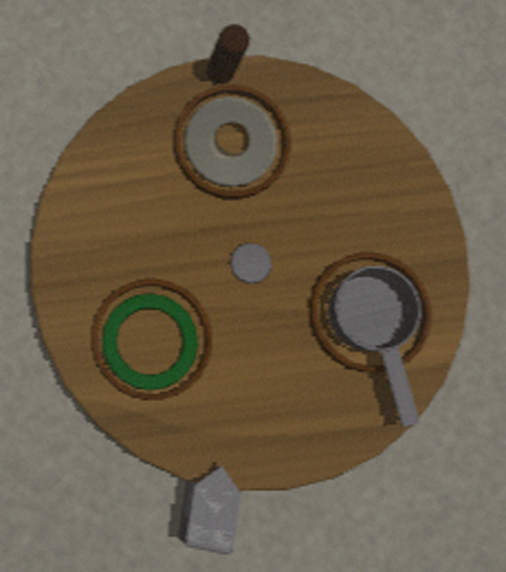

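The pocket ring measures 63 mm, so it is the middle size. The post is at 9.3°, the seal pocket at 129° and the pointer at 169°, so the disc must turn +40°. I'll move above the post with the tool's y along the tangent.

```bash
python3 -m crank '[{"gripper":85,"travel":[0,0,0],"twist":[0,0,0.14]},{"gripper":85,"travel":[0,0,0],"twist":[0,0,0.14]},{"gripper":85,"travel":[46,-39,0],"twist":[0,0,0]},{"gripper":85,"travel":[46,-39,0],"twist":[0,0,0]},{"gripper":85,"travel":[46,-39,0],"twist":[0,0,0]},{"gripper":85,"travel":[46,-39,0],"twist":[0,0,0]},{"gripper":85,"travel":[46,-39,0],"twist":[0,0,0]},{"gripper":85,"travel":[46,-39,0],"twist":[0,0,0]},{"gripper":85,"travel":[46,-39,0],"twist":[0,0,0]},{"gripper":85,"travel":[46,-39,0],"twist":[0,0,0]},{"gripper":85,"travel":[46,-39,0],"twist":[0,0,0]},{"gripper":85,"travel":[22,-17,0],"twist":[0,0,0]}]' 20
cat >d.py <<'E'
import sys
from h import *
o=bot.get_obs(); R=cv2.Rodrigues(np.zeros(3))[0]
from scipy.spatial.transform import Rotation as S
R=S.from_euler('xyz',o["tcp_rot"],degrees=True).as_matrix()
t=np.array([float(a) for a in sys.argv[1:4]])
print(o["time"],o["ee_pos"],o["tcp_rot"],"tool mm",(R.T@(t-o["ee_pos"])*1000).round(1))
E
python3 d.py 0.645 -0.017 0.07
python3 -c "
from h import *
cv2.imwrite('pics/w1.png',bot.camera('wrist')[:,:,::-1])
for p in([.645,-.017,.106],[.645,-.017,.034]): print(proj('wrist',p))"
```

```text
time: 1.6
ee_pos: [0.6074, -0.0617, 0.2302]
tcp_rot: [-180.0, 0.1, 9.4]
wrist_force: [-0.7, -0.5, 0.7]
opening: 0.0854
grasp_force: 0.0
1.6 [ 0.60738561 -0.06167035  0.23023723] [-1.79966398e+02  6.75797533e-02  9.35621884e+00] tool mm [ 44.6 -37.9 160.2]
[262.58715945 169.43840213]
[273.34833645 158.04306535]
```

View pics/w1.png

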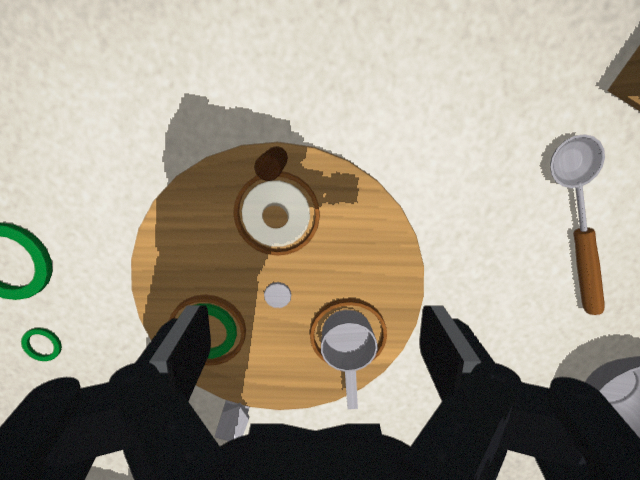

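The wrist view shows the post from its top at (265,170) to its base at (277,155), matching the prediction within a few mm. The path down is clear, so I'll descend and grip.

```bash
python3 -m crank '[{"gripper":85,"travel":[45,-38,0],"twist":[0,0,0]},{"gripper":85,"travel":[0,0,0],"twist":[0,0,0]},{"gripper":85,"travel":[0,0,40],"twist":[0,0,0]},{"gripper":85,"travel":[0,0,40],"twist":[0,0,0]},{"gripper":85,"travel":[0,0,40],"twist":[0,0,0]},{"gripper":85,"travel":[0,0,39],"twist":[0,0,0]},{"gripper":85,"travel":[0,0,0],"twist":[0,0,0]}]' 20
python3 d.py 0.645 -0.017 0.07
python3 -m crank '[{"gripper":40,"travel":[0,0,0],"twist":[0,0,0]},{"gripper":40,"travel":[0,0,0],"twist":[0,0,0]},{"gripper":10,"travel":[0,0,0],"twist":[0,0,0]},{"gripper":10,"travel":[0,0,0],"twist":[0,0,0]},{"gripper":10,"travel":[0,0,0],"twist":[0,0,0]},{"gripper":10,"travel":[0,0,0],"twist":[0,0,0]}]' 25
python3 d.py 0.645 -0.017 0.07
```

```text
time: 2.52
ee_pos: [0.642, -0.0202, 0.0691]
tcp_rot: [-179.9, 0.3, 9.2]
wrist_force: [-0.3, 0.6, 0.2]
opening: 0.0851
grasp_force: 0.0
2.525 [ 0.64200593 -0.02022105  0.06911745] [-179.94162978    0.34495335    9.18012052] tool mm [ 3.5 -2.7 -0.9]
time: 3.28
ee_pos: [0.645, -0.0197, 0.0733]
tcp_rot: [180.0, -0.1, 9.2]
wrist_force: [-0.6, -0.2, 5.6]
opening: 0.019
grasp_force: 25.3
3.275 [ 0.64495341 -0.01968035  0.07332304] [ 1.79980685e+02 -9.03927725e-02  9.21201990e+00] tool mm [ 0.5 -2.6  3.3]
```

Gripped at 19 mm opening. Now the arc, 39° about the disc axis.

```bash
python3 -m crank '[{"gripper":10,"travel":[-0.3,-9.3,0],"twist":[0,0,-0.068]},{"gripper":10,"travel":[-0.3,-9.3,0],"twist":[0,0,-0.068]},{"gripper":10,"travel":[-0.3,-9.3,0],"twist":[0,0,-0.068]},{"gripper":10,"travel":[-0.3,-9.3,0],"twist":[0,0,-0.068]},{"gripper":10,"travel":[-0.3,-9.3,0],"twist":[0,0,-0.068]},{"gripper":10,"travel":[-0.3,-9.3,0],"twist":[0,0,-0.068]},{"gripper":10,"travel":[-0.3,-9.3,0],"twist":[0,0,-0.068]},{"gripper":10,"travel":[-0.3,-9.3,0],"twist":[0,0,-0.068]},{"gripper":10,"travel":[-0.3,-9.3,0],"twist":[0,0,-0.068]},{"gripper":10,"travel":[-0.3,-9.3,0],"twist":[0,0,-0.068]},{"gripper":10,"travel":[0,0,0],"twist":[0,0,0]},{"gripper":10,"travel":[0,0,0],"twist":[0,0,0]}]'
cat >m.py <<'E'
from h import *
im=bot.camera("top")[:,:,::-1]; import sys; cv2.imwrite(sys.argv[1],im)
hsv=cv2.cvtColor(im,cv2.COLOR_BGR2HSV); m=cv2.inRange(hsv,(50,120,30),(80,255,255))
n,l,s,ce=cv2.connectedComponentsWithStats(m)
for i in range(1,n):
    if s[i,4]>60 and s[i,0]>290:
        p=ray("top",*ce[i],.042); d=p[:2]-[.510,-.039]; print(ce[i],s[i,4],p,np.hypot(*d),np.degrees(np.arctan2(d[1],d[0])))
E
python3 m.py pics/t2.png
```

```text
time: 4.78
ee_pos: [0.6017, 0.0618, 0.0733]
tcp_rot: [180.0, -0.2, 48.2]
wrist_force: [3.1, 6.6, 4.3]
opening: 0.0192
grasp_force: 25.3
```

View pics/t2.png

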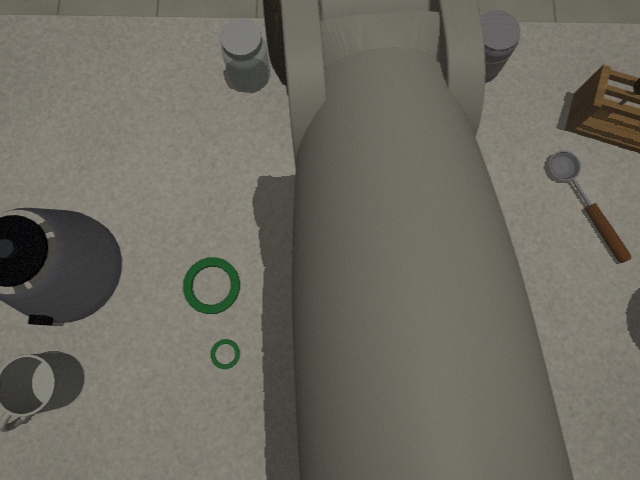

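The arm hides the disc in the top view. The tool turned to 48°, near the target, so I'll release, lift clear and look.

```bash
python3 -m crank '[{"gripper":40,"travel":[0,0,0],"twist":[0,0,0]},{"gripper":85,"travel":[0,0,0],"twist":[0,0,0]},{"gripper":85,"travel":[0,0,0],"twist":[0,0,0]},{"gripper":85,"travel":[0,0,0],"twist":[0,0,0]},{"gripper":85,"travel":[0,0,-30],"twist":[0,0,0]},{"gripper":85,"travel":[0,0,-40],"twist":[0,0,0]},{"gripper":85,"travel":[0,0,-40],"twist":[0,0,0]},{"gripper":85,"travel":[0,0,-40],"twist":[0,0,0]},{"gripper":85,"travel":[0,0,0],"twist":[0,0,0]}]'
python3 d.py 0.40 0.40 0.22
python3 -c "
from h import *
cv2.imwrite('pics/s3.png',bot.camera('scene')[:,:,::-1])"
```

```text
time: 5.95
ee_pos: [0.6019, 0.0605, 0.2259]
tcp_rot: [179.8, -0.2, 48.2]
wrist_force: [0.4, -0.3, -1.1]
opening: 0.0851
grasp_force: 0.0
5.95 [0.60189349 0.06051432 0.22587017] [179.78593154  -0.22959838  48.16732222] tool mm [ 118.3 -376.9    4.9]
```

View pics/s3.png

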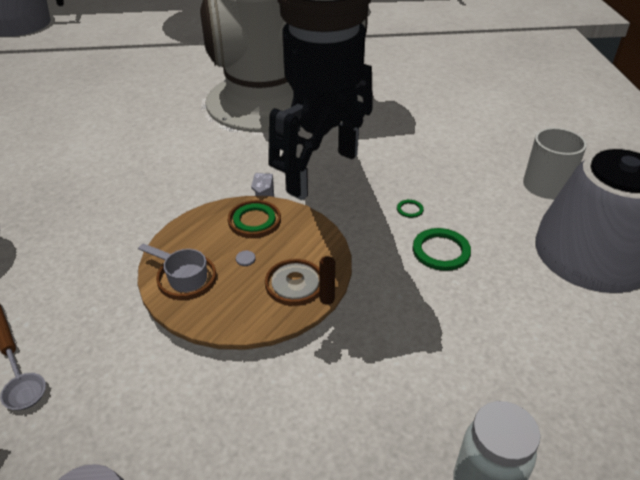

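The scene view shows the seal pocket at (254,218), in line between the hub (245,258) and the pointer (262,185). The gripper is clear. I'll check the angle numerically.

```bash
python3 - <<'E'
from h import *
h=ray("scene",245.5,258,.036)
im=cv2.imread("pics/s3.png");m=cv2.inRange(cv2.cvtColor(im,cv2.COLOR_BGR2HSV),(50,120,30),(80,255,255));m[:,:200]=0;m[:,300:]=0
v,u=np.nonzero(m); sc=[(u.min()+u.max())/2,(v.min()+v.max())/2]
for n,a in(("seal",(*sc,.042)),("sealpocket",(254,218.5,.044)),("lidpocket",(295.5,282,.044)),("cup pocket",(186.5,277,.044)),("post top",(327,262,.106))):
    p=ray("scene",*a);d=p[:2]-h[:2];print(n,p,np.hypot(*d),np.degrees(np.arctan2(d[1],d[0])))
print("hub",h)
for a in(168,169,170): print(a,proj("scene",[.510+.14*np.cos(np.radians(a)),-.039+.14*np.sin(np.radians(a)),.05]))
b=cv2.resize(im[150:350,120:370],None,fx=3,fy=3,interpolation=cv2.INTER_CUBIC);cv2.imwrite("pics/c3.png",b)
E
```

```text
seal [ 0.42698658 -0.02472474  0.042     ] 0.0840775444638721 170.91705633131633
sealpocket [ 0.43417453 -0.02396859  0.044     ] 0.07712204892511203 169.5191903442202
lidpocket [0.57168391 0.02824955 0.044     ] 0.09051171005465887 47.04740131946648
cup pocket [ 0.54733682 -0.11648414  0.044     ] 0.08691054510292702 -64.56498790632126
post top [0.60168693 0.06664424 0.106     ] 0.13912078115396342 48.77827962544451
hub [ 0.51000986 -0.03799757  0.036     ]
168 [261.96279105 189.96333152]
169 [260.41809085 189.87209504]
170 [258.86948947 189.79738444]
```

View pics/c3.png

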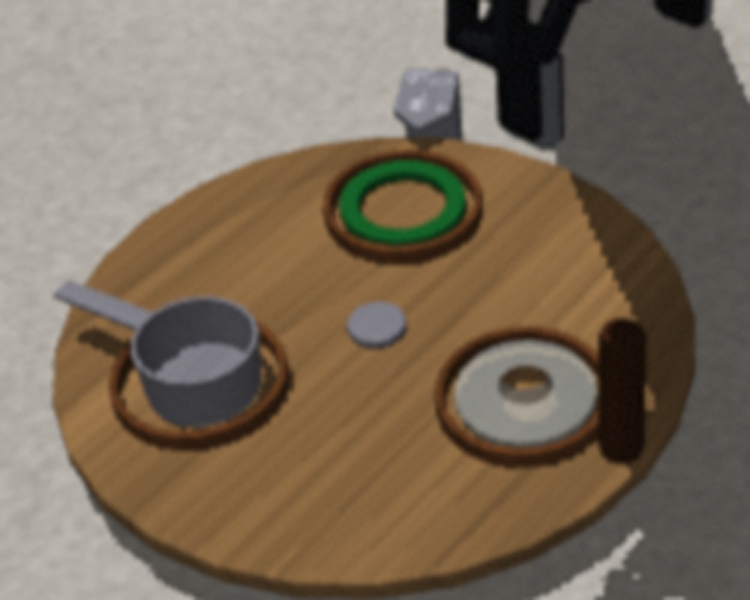

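The close-up shows the seal pocket centred at the pointer. It measures about 169.5° against 169°, which is inside the detent, and the gripper is touching nothing.

```bash
python3 -c "
from workcell import bot
print(bot.job_done())"
```

```text
the job is handed in; nothing more can be done
None
```

I turned the turntable about 39° by its post until the pocket with the middle-sized seal sat at the steel pointer (within about 1°), let go, lifted clear without touching the seal, and handed the job in at about 6 s.

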